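# Close the scanner's battery cover and test its trigger

## Task

The handheld scanner lying on its side in the bench mount has a fresh battery, but its battery cover still stands open. Press the cover's free edge down until it clicks shut and stays shut when you let go; then test the scanner by squeezing its trigger fully against the grip and letting it spring back. Leave the parcel, the clear tape and the brush lying round it where they are.

Things in the scene. Friction and masses are not known exactly. Their poses are not given: they have to be found in the camera images.
- scanner: Grey pistol-shaped scanner on its side, fixed on a metal plate (x -120..78, y -80..92, z 0..8 mm). Origin on the bench top (z 0). Scanner frame: y along the barrel to its window, x from the grip's butt to the barrel, z up. Barrel x 0..60, y -88..84, top z 83; head y 78..106, top z 88. Level grip x -118..0, y -42..-14, z 40..72, free beneath from x -85 to 0.
- grip_mid (a point): Centre of the grip abreast of the trigger, at scanner frame (-46, -28, 56) mm; axes as the scanner's.
- cover (a joint): Battery cover angle, rad: 0 shut, 0.5 open (its start; a spring of about 1 N lifts it). Grey plate on the barrel's upper side, 46 wide (x), 68 long (y), 4 mm thick, hinged along x at scanner y -35, z 83; the free edge is towards the window. It meets the catch at about 0.16; some 10 N near the free edge push it past; under 0.07 it is caught, else it springs open. Shut, its top is at z 87.
- cover_edge (a point): Point on the cover's top face, mid-width, 10 mm inside its free edge, 56 mm from the hinge; moves with the cover. With the cover shut it lies at scanner (30, 21, 87) mm; its z axis is normal to the top face.
- trigger (a joint): Trigger angle, rad: 0 released, 0.35 fully squeezed (stop). Black blade 56 long, 6 thick, 20 mm high (z 46..66) in front (+y) of the grip, on an upright pin at scanner (-6, 0) mm; its free end points away from the barrel and moves towards the grip (-y). About 2 N at trigger_face starts it, 6 N squeezes it fully; a spring returns it.
- trigger_face (a point): Point on the trigger's front face (away from the grip), 40 mm from its pin, half-way up; moves with it. Released it lies at scanner (-45, 10, 56) mm, squeezed at (-39, -4, 56). Grip and trigger together measure 52 mm along the scanner's y here when released, 39 mm squeezed.
- parcel: Small white and brown carton, 73 x 108 x 52 mm, loose in front of the scanner's window; origin under its centre.
- clear_tape: Roll of clear tape lying flat, 95 mm across, 48 mm high, loose behind the barrel's rear end; origin under its centre.
- brush: Small wooden-handled brush, 140 mm long, 21 mm thick, loose on the bench beyond the grip's butt, on the robot's side; origin under its centre.

How it is judged:
By the outcome, as a careful person would: the job done as asked, in the order asked, and still so for the second after the job is handed in, with the robot touching nothing.
It also fails if it takes over 45 s, if anything falls off the work surface, if the arm or the gripper's body presses on something with over 40 N, if the wrist force passes 120 N, or if a joint passes its speed limit or range.

## Robot

A 6-joint arm with a two-finger parallel gripper is mounted at the origin on a cart in front of the work surface, level with it; the furniture and walls round the work are solid. World frame = base frame: x ahead of the robot, y to its left, z up, the work surface at z = 0. Lengths are in m, angles in degrees, forces in N, time in s.
With the tool pointing down it reaches from about 0.25 to 0.725 m from the base axis. Payload 9.7 kg.
Tool frame: the origin (TCP) lies midway between the tips of the shut fingers; the grasp point (between the pads) lies 19 mm behind it (bot.hold_point_z is the distance from the TCP to the grasp point, in m); z points along the fingers, y is the line along which they close (so a half turn about z gives the same grasp; the last joint's range is limited). The gripper opens to 85 mm and grips with 20 to 120 N. Pads are 22 mm wide; open, the fingers measure 114 mm over their backs; the gripper's body (76 mm by 85 mm) begins 54 mm behind the grasp point. The pads swing forward as they close: fully open they stand 13 mm farther back than shut.
Start: joints at [71.906, 4.979, 10.078, 95.1, 0, 90], TCP at [0.171, 0.523, 0.231] pointing down, gripper open.
Joint ranges: [-179.16, 179.16], [-48.56, 103.87], [-65.8, 70.77], [-126.05, 130.52], [-82.76, 87.17], [-180, 180]. Speed limits (degrees/s): [127.2, 127.2, 147.25, 180, 180, 180].

## Interface

Orientations are given as [roll, pitch, yaw] about the fixed x, y, z axes, in that order (R = Rz(yaw) Ry(pitch) Rx(roll)).
In Python, from workcell import bot gives the robot as it stands.
- The arm moves only by the tool play_rows, never from a script. Its argument "steps" is a list that holds one entry, the list of rows, each a list of 4 numbers: the shift along the tool's x, y, z in m, then the turn about the tool's z in rad. In form: [[[tx, ty, tz, yaw], ...]]. A call has exactly 5 rows; each row shifts and turns the commanded pose from where the row before left it, along the tool's axes as they then stand; what a row does not reach is not made up. A row lasts 1/12 s, in which the tool goes at most 41.7 mm and 7.16 degrees, less where a joint would pass 70% of its speed; a pose out of reach is approached as far as the arm can. A call is refused whole if a number of a shift passes 0.0417 or a number of a turn 0.125, either way. A call with a gripper value outside its range is refused whole. "gripper" is the finger opening in m, from 0 to 0.0854, set as the call begins (left out, the last holds). The fingers move at their own pace and stop on an object; "squeeze" is the grip in N (left out, the last holds). Time passes only in rows, so rows that do not move let the fingers close, or fill a call up. It gives the time, the measured TCP pose, the force, the opening and the grip force at its end, in the units of the state.
- bot.get_obs(): the state, without advancing time (a new reading comes with each control period).
- bot.camera(name): name is "scene" or "top" or "wrist"; returns a dict with "img" (480x640x3 uint8, blue, green, red), "vfov" (degrees; the focal length in pixels is half the picture's height over the tangent of half this angle, whatever the lens; pixels are square), "cx", "cy" (the principal point, pixels), "D" ([k1, k2, p1, p2, k3] as OpenCV has them; the pictures are not rectified), "xyz" and "attitude" of the camera in the world. Camera axes: x right, y down, z forward; pixel columns grow to the right and rows downward; lengths in m; the calibration is good to about 2 mm. A picture is of the moment at which its call begins. There is no depth.
- bot.job_done(): hands the job in; it is judged then, once.
The state is a dict: "time": time; "q": joint angles; "qd": joint speeds; "joint_efforts": joint torques, N m; "ee_pos": TCP position; "tcp_rot": TCP orientation; "wrist_force": force on the tool from outside, world axes, zero at the start; "torque": the same for the moment, N m; "opening": finger opening in m; "grasp_force": force on a finger pad.
Only numpy, scipy, OpenCV 4.12 (cv2) and the standard library are available. Lean on these libraries where they do the work, as an engineer would, in place of code of your own. Each camera call takes 0.05 s, during which the arm holds its last target. There are 200 camera calls.

## Working session

There is one attempt and no reset: what is moved stays moved. The work goes in short steps, Python scripts to look and compute and a tool call to move; the robot and the scene stay as the last step left them, time stands still between calls to the robot, and variables do not carry over. Pictures are saved under pics/ and viewed, at most 10 in all, crops included, and the job is handed in when it is done.

Besides the shell and the picture viewer there is one more tool, called after "Request:" by a JSON object that holds its "op" and its "data". play_rows: Moves the arm, as the interface text tells. Its arguments: {"type":"object","properties":{"steps":{"type":"array","items":{"type":"array","items":{"type":"array","items":{"type":"number"}}}},"gripper":{"type":"number"},"squeeze":{"type":"number"}},"required":["steps"]}

```bash
mkdir -p pics
cat > h.py <<'E'
import numpy as np, cv2
from scipy.spatial.transform import Rotation as R
from workcell import bot
def K(c):
    f=240/np.tan(np.radians(c["vfov"]/2)); return np.array([[f,0,c["cx"]],[0,f,c["cy"]],[0,0,1]])
def Rm(a):
    a=np.array(a,float); return R.from_euler('xyz',a,degrees=True).as_matrix() if a.shape==(3,) else a
def ray(c,px,z):
    u=cv2.undistortPoints(np.array(px,float).reshape(-1,1,2),K(c),np.array(c["D"],float)).reshape(-1,2)
    d=np.c_[u,np.ones(len(u))]@Rm(c["attitude"]).T; o=np.array(c["xyz"])
    return o+d*((z-o[2])/d[:,2])[:,None]
def proj(c,P):
    Rc=Rm(c["attitude"]); P=(np.array(P,float)-c["xyz"])@Rc
    return cv2.projectPoints(P,np.zeros(3),np.zeros(3),K(c),np.array(c["D"],float))[0].reshape(-1,2)
E
python3 - <<'E'
from h import *
import pickle
cs={n:bot.camera(n) for n in("top","scene")}
pickle.dump(cs,open("c.pkl","wb"))
for n,c in cs.items():
    cv2.imwrite(f"pics/{n}.png",c["img"]); print(n,c["xyz"],c["attitude"],c["vfov"])
print(bot.get_obs())
E
```

```text
top [ 0.49440255 -0.1849006   0.92565915] [-1.75219469e+02  3.29336197e-02 -8.96173198e+01] 52.89062901694513
scene [-0.05798205 -0.62801997  0.63741697] [-125.96773073    0.48320107  -53.84504202] 53.17364271698404
{'time': 0.1, 'q': array([7.19069021e+01, 5.00872039e+00, 1.00394229e+01, 9.50976688e+01,
       5.80682982e-04, 8.99984742e+01]), 'qd': array([-0.02491709, -0.1801489 ,  0.09632884,  0.02554831, -0.015629  ,
        0.01615614]), 'joint_efforts': array([ 2.38496932e-04, -5.21564591e+01,  4.65653300e+01,  1.60793628e-02,
       -4.74180081e-05,  9.28749046e-06]), 'ee_pos': array([0.17074792, 0.5226264 , 0.23065038]), 'tcp_rot': array([-1.79933034e+02, -5.82465937e-04,  1.61908427e+02]), 'wrist_force': array([ 1.12129528, -0.66777975, -0.87292496]), 'torque': array([0.02207592, 0.00764426, 0.03059765]), 'grasp_force': 0.0, 'opening': 0.0853536106207681}
```

View pics/top.png

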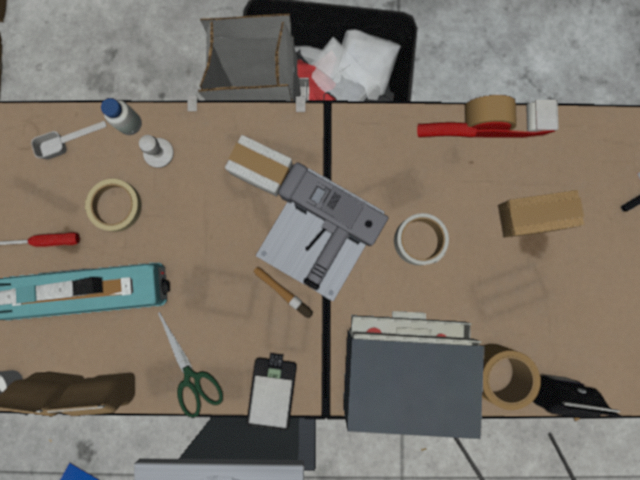

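View pics/scene.png

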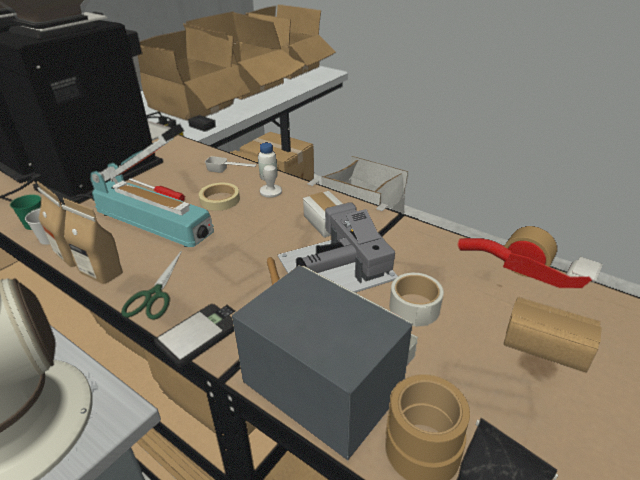

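The top view shows the scanner around (330,215): barrel from the head near (293,182) to the rear near (378,228), grip butt near (315,283). The parcel is at (258,163), the clear tape at (421,239) and the brush at (284,291). The large grey box near (412,380) and the scene view's layout agree with this. I'll zoom in on the scanner.

Run:
```python
from h import *
import pickle
c=pickle.load(open("c.pkl","rb"))["top"]
im=c["img"][120:320,215:455]
cv2.imwrite("pics/crop.png",cv2.resize(im,None,fx=3,fy=3,interpolation=cv2.INTER_CUBIC))
```

```text
(no output)
```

View pics/crop.png

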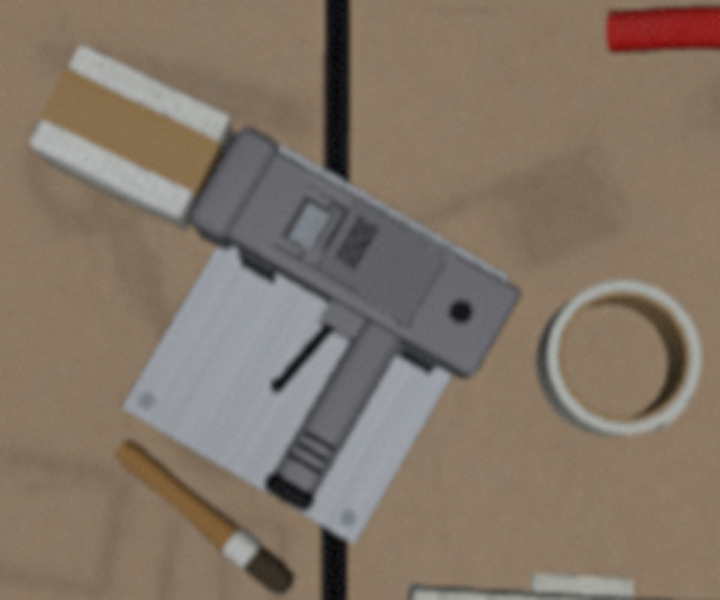

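The crop shows the barrel's rear top corners at (468,375) and (520,292), and the plate corners at (122,408) and (355,543). The grip butt is at about (268,487)–(305,505), and the trigger tip at about (277,387).

Run:
```python
from h import *
import pickle
c=pickle.load(open("c.pkl","rb"))["top"]
D=[((468,375),(0,-88,83)),((520,292),(60,-88,83)),((122,408),(-120,92,8)),((355,543),(-120,-80,8)),((268,487),(-118,-14,66)),((307,503),(-118,-42,66))]
W=[];S=[]
for (u,v),s in D:
    W.append(ray(c,(215+(u-1)/3,120+(v-1)/3),s[2]/1e3)[0][:2]); S.append(np.array(s[:2])/1e3)
W=np.array(W);S=np.array(S)
w0,s0=W.mean(0),S.mean(0)
z=((W-w0)@[1,1j])@np.conj((S-s0)@[1,1j]); a=np.angle(z)
Rt=np.array([[np.cos(a),-np.sin(a)],[np.sin(a),np.cos(a)]]); t=w0-Rt@s0
print(np.degrees(a),t,(W-(S@Rt.T+t)).round(4))
for n,p in dict(edge=(30,21),grip=(-46,-28),tf=(-45,10),tip=(-58,0),butt=(-118,-28)).items(): print(n,(Rt@(np.array(p)/1e3)+t).round(4))
np.save("T.npy",np.r_[a,t])
P=lambda s:np.r_[Rt@(np.array(s[:2])/1e3)+t,s[2]/1e3]
for nm,s in dict(trtip=(-61,13,66),lidL=(7,30,115),lidR=(53,30,115),hingeL=(7,-35,87),h2=(53,-35,87)).items():
    print(nm,((proj(c,[P(s)])[0]-[215,120])*3).round())
```

```text
-29.412705318072312 [ 0.60080051 -0.20330546] [[-0.0002  0.0031]
 [-0.0034  0.0019]
 [-0.0009 -0.0012]
 [-0.0006  0.0004]
 [ 0.0003 -0.0027]
 [ 0.0048 -0.0014]]
edge [ 0.6372 -0.1997]
grip [ 0.547  -0.2051]
tf [ 0.5665 -0.1725]
tip [ 0.5503 -0.1748]
butt [ 0.4843 -0.1697]
trtip [271. 380.]
lidL [303. 255.]
lidR [343. 186.]
hingeL [400. 318.]
h2 [438. 250.]
```

Request:
{"op": "play_rows", "data": {"steps": [[[0, 0, 0, 0.0985], [0, 0, 0, 0.0985], [-0.0304, -0.016, 0, 0], [-0.0304, -0.016, 0, 0], [-0.0304, -0.016, 0, 0]]], "gripper": 0}}

```text
time: 0.52
ee_pos: [0.2269, 0.4352, 0.2305]
tcp_rot: [-179.9, 0.0, 150.7]
wrist_force: [0.6, -0.0, 0.5]
opening: 0.0255
grasp_force: 0.0
```

Request:
{"op": "play_rows", "data": {"steps": [[[-0.0304, -0.016, 0, 0], [-0.0304, -0.016, 0, 0], [-0.0304, -0.016, 0, 0], [-0.0304, -0.016, 0, 0], [-0.0304, -0.016, 0, 0]]]}}

```text
time: 0.93
ee_pos: [0.3203, 0.2904, 0.2311]
tcp_rot: [-180.0, -0.0, 150.6]
wrist_force: [-0.7, 0.6, -0.2]
opening: -0.0
grasp_force: 0.0
```

Request:
{"op": "play_rows", "data": {"steps": [[[-0.0304, -0.016, 0, 0], [-0.0304, -0.016, 0, 0], [-0.0304, -0.016, 0, 0], [-0.0304, -0.016, 0, 0], [-0.0304, -0.016, 0, 0]]]}}

```text
time: 1.35
ee_pos: [0.4136, 0.146, 0.2311]
tcp_rot: [-180.0, -0.0, 150.6]
wrist_force: [0.5, 0.4, -0.7]
opening: -0.0005
grasp_force: 0.0
```

Request:
{"op": "play_rows", "data": {"steps": [[[-0.0304, -0.016, 0, 0], [-0.0304, -0.016, 0, 0], [-0.0304, -0.016, 0, 0], [-0.0304, -0.016, 0, 0], [-0.0304, -0.016, 0, 0]]]}}

```text
time: 1.77
ee_pos: [0.5068, 0.0016, 0.231]
tcp_rot: [-180.0, -0.0, 150.6]
wrist_force: [0.8, 0.7, 0.1]
opening: -0.0002
grasp_force: 0.0
```

Request:
{"op": "play_rows", "data": {"steps": [[[-0.0304, -0.016, 0, 0], [-0.0304, -0.016, 0, 0], [-0.0304, -0.016, 0, 0], [-0.0304, -0.016, 0, 0], [0, 0, 0, 0]]]}}

```text
time: 2.18
ee_pos: [0.5827, -0.1164, 0.2288]
tcp_rot: [-179.9, -0.1, 150.4]
wrist_force: [1.1, -0.4, -1.2]
opening: 0.0001
grasp_force: 0.0
```

Run:
```python
from h import *
import pickle
c=bot.camera("wrist");pickle.dump(c,open("w.pkl","wb"))
cv2.imwrite("pics/w1.png",c["img"]); o=bot.get_obs(); print(c["xyz"],c["attitude"],o["ee_pos"],o["q"])
```

```text
[ 0.5115463  -0.07626373  0.37165712] [1.61785778e+02 1.42983639e-01 6.04301197e+01] [ 0.58157483 -0.11440798  0.22932824] [-1.11234867e+01  1.11203246e+01  1.67047612e+01  9.57350091e+01
 -1.18227930e-02  1.84349869e+01]
```

View pics/w1.png

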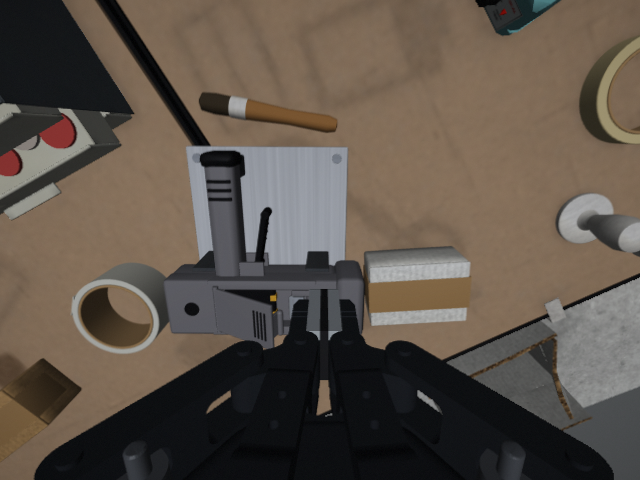

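The wrist view shows the plate corners at (188,147) and (348,147), the barrel's rear end at x≈167 and the trigger tip at (267,209). The open cover spans about (215–275, 288–345).

Run:
```python
from h import *
import pickle
c=pickle.load(open("w.pkl","rb"))
a,tx,ty=np.load("T.npy"); Rt=np.array([[np.cos(a),-np.sin(a)],[np.sin(a),np.cos(a)]])
def S(px,z): return ((ray(c,px,z)[0][:2]-[tx,ty])@Rt*1000).round(1)
print("plate",S((188,147),.008),S((348,147),.008),"tip",S((267,209),.066),"rear",S((168,333),.083),"butt top",S((203,153),.072),S((241,155),.072))
```

```text
plate [-123.1  -76.9] [-122.8   91.5] tip [-69.7  12.7] rear [ 53.4 -90.7] butt top [-121.1  -39.2] [-119.4   -6.3]
```

Request:
{"op": "play_rows", "data": {"steps": [[[-0.03, -0.0157, 0, 0], [-0.03, -0.0157, 0, 0], [-0.03, -0.0157, 0, 0], [0, 0, 0.035, 0], [0, 0, 0.035, 0]]]}}

```text
time: 2.65
ee_pos: [0.6388, -0.1987, 0.1622]
tcp_rot: [179.9, 0.3, 150.5]
wrist_force: [0.1, -0.6, -1.0]
opening: 0.0003
grasp_force: 0.0
```

Request:
{"op": "play_rows", "data": {"steps": [[[0, 0, 0.015, 0], [0, 0, 0.01, 0], [0, 0, 0, 0], [0, 0, 0, 0], [0, 0, 0, 0]]]}}

```text
time: 3.07
ee_pos: [0.6368, -0.197, 0.1385]
tcp_rot: [180.0, 0.1, 150.6]
wrist_force: [-0.0, 0.2, 0.1]
opening: -0.0003
grasp_force: 0.0
```

Request:
{"op": "play_rows", "data": {"steps": [[[0, -0.007, 0.01, 0], [0, 0, 0.01, 0], [0, 0, 0.007, 0], [0, 0, 0.005, 0], [0, 0, 0.003, 0]]]}}

```text
time: 3.48
ee_pos: [0.6323, -0.2033, 0.1]
tcp_rot: [-180.0, -0.1, 150.6]
wrist_force: [0.1, 0.8, 1.1]
opening: -0.0
grasp_force: 0.2
```

Request:
{"op": "play_rows", "data": {"steps": [[[0, 0, 0.003, 0], [0, 0, 0.003, 0], [0, 0, 0.002, 0], [0, 0, 0.002, 0], [0, 0, 0, 0]]]}}

```text
time: 3.9
ee_pos: [0.6332, -0.203, 0.0921]
tcp_rot: [179.9, 0.1, 150.6]
wrist_force: [0.8, 2.1, 4.9]
opening: 0.0002
grasp_force: 2.0
```

Request:
{"op": "play_rows", "data": {"steps": [[[0, 0, 0.002, 0], [0, 0, 0.001, 0], [0, 0, 0.001, 0], [0, 0, 0.001, 0], [0, 0, 0, 0]]]}}

```text
time: 4.32
ee_pos: [0.6328, -0.2034, 0.0866]
tcp_rot: [-180.0, 0.0, 150.6]
wrist_force: [-0.8, 0.6, 5.9]
opening: -0.0001
grasp_force: 2.5
```

Request:
{"op": "play_rows", "data": {"steps": [[[0, 0, 0.001, 0], [0, 0, 0.0005, 0], [0, 0, 0, 0], [0, 0, 0, 0], [0, 0, 0, 0]]]}}

```text
time: 4.73
ee_pos: [0.6329, -0.2035, 0.0861]
tcp_rot: [180.0, 0.1, 150.6]
wrist_force: [-2.4, 0.9, 9.6]
opening: 0.0
grasp_force: 4.7
```

Request:
{"op": "play_rows", "data": {"steps": [[[0, 0, -0.01, 0], [0, 0, -0.03, 0], [0, 0, -0.035, 0], [0.035, 0, 0, 0], [0.03, -0.02, 0, 0]]], "gripper": 0.085}}

```text
time: 5.15
ee_pos: [0.569, -0.188, 0.1623]
tcp_rot: [179.9, 0.3, 150.7]
wrist_force: [-1.2, 0.0, -0.2]
opening: 0.0605
grasp_force: 0.0
```

Run:
```python
from h import *
c=bot.camera("wrist"); o=bot.get_obs(); print(o["ee_pos"],o["q"])
cv2.imwrite("pics/w2.png",c["img"])
```

```text
[ 0.56004568 -0.1881918   0.15969545] [-1.85453948e+01  1.00128459e+01  7.71708676e+00  8.79782303e+01
 -5.90109891e-02  1.08067940e+01]
```

View pics/w2.png

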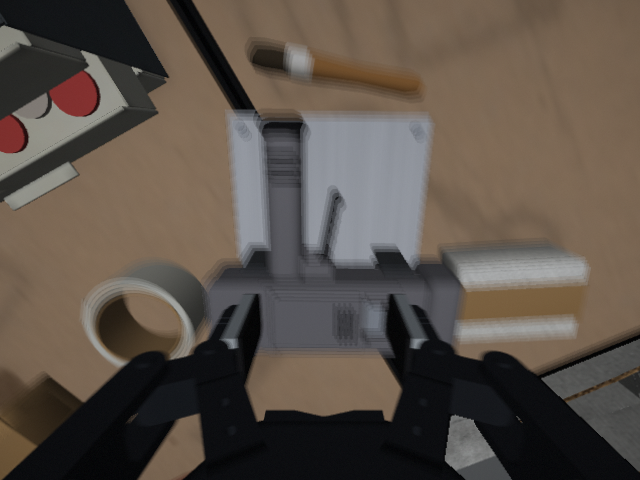

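The picture is blurred by motion, but the cover at (275–390, 290–345) lies flat, so it's shut. The trigger runs from (337,195) to (325,260), and the parcel, tape and brush haven't moved.

Request:
{"op": "play_rows", "data": {"steps": [[[0.002, -0.014, 0, 0], [0, 0, 0, 0], [0, 0, 0, 0], [0, 0, 0, 0], [0, 0, 0, 0]]]}}

```text
time: 5.62
ee_pos: [0.5583, -0.2002, 0.1596]
tcp_rot: [180.0, -0.0, 150.6]
wrist_force: [0.6, 0.1, 0.6]
opening: 0.085
grasp_force: 0.0
```

Run:
```python
from h import *
import pickle
c=bot.camera("wrist"); cv2.imwrite("pics/w3.png",c["img"]);pickle.dump(c,open("w3.pkl","wb"))
a,tx,ty=np.load("T.npy"); Rt=np.array([[np.cos(a),-np.sin(a)],[np.sin(a),np.cos(a)]])
o=bot.get_obs(); print(o["ee_pos"],(o["ee_pos"][:2]-[tx,ty])@Rt)
```

```text
[ 0.55828036 -0.20007753  0.15955015] [-0.03862474 -0.01806964]
```

View pics/w3.png

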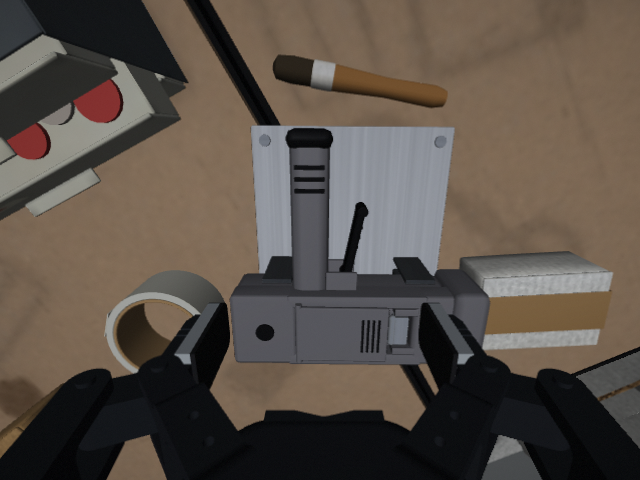

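This view is sharp and shows the cover shut flat at (296–390, 305–362). The grip edges are at x≈292 and 328 at row 220, and the trigger tip is at (362,209). Next I'll work out the sideways offset.

Run:
```python
from h import *
import pickle
c=pickle.load(open("w3.pkl","rb"))
a,tx,ty=np.load("T.npy"); Rt=np.array([[np.cos(a),-np.sin(a)],[np.sin(a),np.cos(a)]])
for px,z in [((292,225),.064),((328,225),.064),((362,209),.066),((354,240),.066),((252,127),.008),((454,128),.008),((231,361),.083),((233,290),.083)]:
    print(px,((ray(c,px,z)[0][:2]-[tx,ty])@Rt*1000).round(1))
```

```text
(292, 225) [-52.9 -42.4]
(328, 225) [-52.9 -15.6]
(362, 209) [-65.6   8.9]
(354, 240) [-41.9   3.8]
(252, 127) [-122.1  -78.9]
(454, 128) [-121.3   90. ]
(231, 361) [ 53.  -91.8]
(233, 290) [ -9. -85.]
```

Request:
{"op": "play_rows", "data": {"steps": [[[0.0065, -0.004, 0, 0], [0, 0, 0.03, 0], [0, 0, 0.03, 0], [0, 0, 0.02, 0], [0, 0, 0, 0]]]}}

```text
time: 6.08
ee_pos: [0.5476, -0.1995, 0.075]
tcp_rot: [-179.9, -0.4, 150.6]
wrist_force: [-0.7, -0.2, -0.6]
opening: 0.0851
grasp_force: 0.0
```

Request:
{"op": "play_rows", "data": {"steps": [[[0, 0, 0.015, 0], [0, 0, 0.015, 0], [0, 0, 0.015, 0], [0, 0, 0, 0], [0, 0, 0, 0]]]}}

```text
time: 6.5
ee_pos: [0.55, -0.2004, 0.0355]
tcp_rot: [-180.0, -0.0, 150.6]
wrist_force: [0.2, -0.8, 0.6]
opening: 0.0849
grasp_force: 0.0
```

Request:
{"op": "play_rows", "data": {"steps": [[[0, 0, 0, 0], [0, 0, 0, 0], [0, 0, 0, 0], [0, 0, 0, 0], [0, 0, 0, 0]]], "gripper": 0.045, "squeeze": 25}}

```text
time: 6.92
ee_pos: [0.5513, -0.1998, 0.0362]
tcp_rot: [179.9, 0.1, 150.7]
wrist_force: [3.2, 5.8, 4.7]
opening: 0.0445
grasp_force: 3.2
```

Request:
{"op": "play_rows", "data": {"steps": [[[0, 0, 0, 0], [0, 0, 0, 0], [0, 0, 0, 0], [0, 0, 0, 0], [0, 0, 0, 0]]], "gripper": 0.03}}

```text
time: 7.33
ee_pos: [0.5505, -0.2012, 0.0366]
tcp_rot: [-180.0, 0.1, 150.6]
wrist_force: [-2.9, -1.7, 9.4]
opening: 0.0394
grasp_force: 27.6
```

Request:
{"op": "play_rows", "data": {"steps": [[[0, 0, 0, 0], [0, 0, 0, 0], [0, 0, 0, 0], [0, 0, 0, 0], [0, 0, 0, 0]]]}}

```text
time: 7.75
ee_pos: [0.5505, -0.2012, 0.0366]
tcp_rot: [-180.0, 0.1, 150.6]
wrist_force: [-3.9, -2.4, 8.6]
opening: 0.0392
grasp_force: 27.5
```

Opening is 39 mm at 27 N, so the trigger is at its stop. Now I'll release and lift.

Request:
{"op": "play_rows", "data": {"steps": [[[0, 0, 0, 0], [0, 0, 0, 0], [0, 0, 0, 0], [0, 0, 0, 0], [0, 0, 0, 0]]], "gripper": 0.085}}

```text
time: 8.17
ee_pos: [0.5499, -0.2005, 0.0347]
tcp_rot: [-180.0, -0.0, 150.6]
wrist_force: [0.2, -0.8, -0.1]
opening: 0.085
grasp_force: 0.0
```

Request:
{"op": "play_rows", "data": {"steps": [[[0, 0, -0.015, 0], [0, 0, -0.03, 0], [0, 0, -0.035, 0], [0, 0, -0.035, 0], [0, 0, -0.02, 0]]]}}

```text
time: 8.58
ee_pos: [0.5506, -0.2007, 0.1739]
tcp_rot: [180.0, 0.2, 150.6]
wrist_force: [-0.4, -0.5, 0.5]
opening: 0.085
grasp_force: 0.0
```

Request:
{"op": "play_rows", "data": {"steps": [[[0, 0, -0.02, 0], [0, 0, 0, 0], [0, 0, 0, 0], [0, 0, 0, 0], [0, 0, 0, 0]]]}}

```text
time: 9.0
ee_pos: [0.5496, -0.2003, 0.1883]
tcp_rot: [-180.0, -0.1, 150.6]
wrist_force: [-0.2, -0.8, 0.1]
opening: 0.0848
grasp_force: 0.0
```

Run:
```python
from h import *
cv2.imwrite("pics/w4.png",bot.camera("wrist")["img"]); print(bot.get_obs()["wrist_force"])
```

```text
[-0.03032402 -0.31057547  0.27340274]
```

View pics/w4.png

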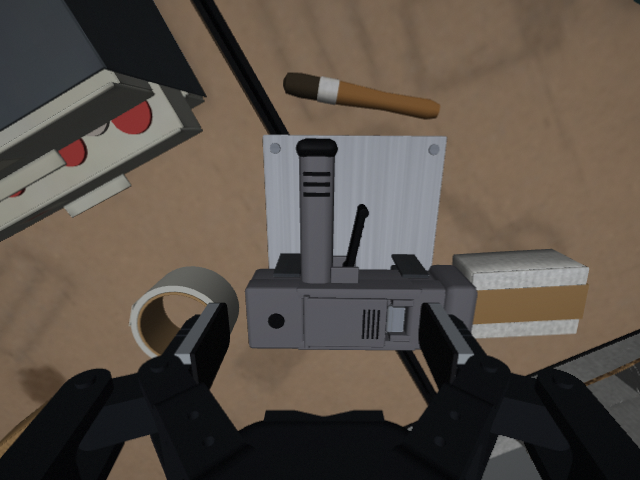

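The cover is shut flat at (303–390, 295–348), and the trigger has sprung back, with its tip at (362,210). The parcel, tape and brush are undisturbed and nothing is touching the robot.

```bash
python3 -c "
from workcell import bot
print(bot.job_done())"
```

```text
the job is handed in; nothing more can be done
None
```

The battery cover is pressed shut and stays shut, the trigger was squeezed to its stop and sprang back, the parcel, tape and brush were left where they lay, and the job was handed in at about 9 s.

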